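# Stand the last lunch-tin lid in the lid rack

### The job

The lunch-tin lid has dried in the grey draining stand beside the round saucepan lid. Lift the rectangular tin lid out and, keeping it upright on its long edge, lower it fully home into the one free groove of the wooden three-groove rack, roughly centred along the groove, then let go. Do not drop it in, and leave the round pan lid and the tin lid already in the rack standing where they are.

Things in the scene. Friction and masses are not known exactly. Their poses are not given: they have to be found in the camera images.
- tin_lid: White plastic rectangular lunch-tin lid, the one to move: 150 mm long (x), 12 mm thick (y), 115 mm tall (z), about 0.11 kg, panel slightly recessed; grip it as a plain 12 mm plate. Starts on its long edge in either groove of the grey stand (grooves 100 mm apart, 16 mm wide; dividers reach 32 mm above the lid's underside). Origin: middle of the underside, on the edge it stands on.
- free_groove: Empty groove of the fixed brown 3-groove rack (any one; 85 mm apart). Origin: centre of its floor, 16 mm above the shelf, where the lid's underside rests; x along it, y across, z up. 18 mm wide for 40 mm up, then bevelled to 42 mm at the mouth, 52 mm up; dividers 100 mm long. The other grooves hold a second tin lid and a wedged chopping board 120 mm tall, 160 mm long, 16 mm thick.
- pan_lid: Bystander: round white enamel saucepan lid, 130 mm across, 10 mm thick, black knob standing 25 mm off its +y face, on edge in the other groove of the grey stand, leaning up to about 10 degrees. Origin: centre of the disc, about 71 mm above the shelf; y is the disc's axis.
- other_tin_lid: Bystander: a second white tin lid, same size as the first, already standing in another groove of the wooden rack. Origin and axes as for the first lid.
Not all that is in view belongs to the job. Leave any purple look-alike of the tin_lid alone.

How it is judged:
By the outcome, as a careful person would: the job done as asked, in the order asked, and still so for the second after the job is handed in, with the robot touching nothing.
It also fails if it takes over 48 s, if anything falls off the work surface, if the arm or the gripper's body presses on something with over 40 N, if the wrist force passes 120 N, or if a joint passes its speed limit or range.

### The arm

A 7-joint arm with a two-finger parallel gripper is mounted at the origin on the work surface. World frame = base frame: x ahead of the robot, y to its left, z up, the work surface at z = 0. Lengths are in m, angles in rad, forces in N, time in s.
With the tool pointing down it reaches from about 0.4 to 0.85 m from the base axis. Payload 10.4 kg.
Tool frame: the origin (TCP) lies midway between the tips of the shut fingers; the grasp point (between the pads) lies 19 mm behind it (robot.tcp_to_grasp is the distance from the TCP to the grasp point, in m); y points along the fingers, z is the direction in which the jaws open and shut, and the axes are right-handed (so a half turn about y gives the same grasp; the last joint's range is limited). The gripper opens to 85 mm and grips with 20 to 120 N. Pads are 22 mm wide; open, the fingers measure 114 mm over their backs; the gripper's body (76 mm by 85 mm) begins 54 mm behind the grasp point. The pads swing forward as they close: fully open they stand 13 mm farther back than shut.
Start: joints at [-1.28, 0.332, -0.065, 1.46, 0.022, 1.35, -0.088], TCP at [0.193, 0.595, 0.231] pointing down, gripper open.
Joint ranges: [-2.6, 2.6], [-0.5, 2.12], [-1.47, 1.34], [0.16, 2.42], [-1.27, 4.41], [0.06, 2.06], [-2.6, 2.6]. Speed limits (rad/s): [2.22, 2.22, 2.79, 2.79, 3.14, 3.14, 3.14].

### API

Orientations are given as a unit quaternion [w, x, y, z].
In Python, from plant import robot, viewer, hand_in gives the robot as it stands. The module is installed in compiled form; this text tells all that it offers.
- The arm moves only by the tool play_rows, never from a script. Its argument "deltas" is a list of rows, each a list of 6 numbers: the shift along the tool's x, y, z in m, then the turn, a rotation vector about the tool's x, y, z in degrees. A call has 1 to 8 rows; each row is the pose to reach, as a shift and turn from the pose measured when the call began, along the tool's axes at that moment; what a row does not reach only later rows make up. A row lasts 1/10 s, in which the tool goes at most 50 mm and 8.59 degrees, less where a joint would pass 70% of its speed; a pose out of reach is approached as far as the arm can. A call with a gripper value outside its range is refused whole. "claw" is the gripper command: -1 is shut, 1 is fully open, values between are in proportion, set as the call begins (left out, the last holds). The fingers move at their own pace and stop on an object; the grip force is fixed at half the most. Time passes only in rows, so rows that repeat a pose let the fingers close. It gives the time, the measured TCP pose, the force and the opening at its end, in the units of the state.
- robot.sense(): the state, without advancing time (a new reading comes with each control period).
- viewer.grab_frame(name): name is "scene" or "top"; returns (picture, depth): 400x640x3 uint8, blue, green, red; 400x640 float32, m along the optical axis (not along the pixel's ray), 0 where there is no reading.
- viewer.camera_info(name): a dict with "mtx" (3x3 intrinsics, pixels), "view" (4x4, takes a point from world to camera coordinates). Camera axes: x right, y down, z forward; pixel columns grow to the right and rows downward; lengths in m; the calibration is good to about 2 mm. A picture is of the moment at which its call begins. camera_info takes no time and is no camera call.
- hand_in(): hands the job in, once; it reports no verdict.
The state is a dict: "time": time; "joints": joint angles; "joint_velocities": joint speeds; "tau": joint torques, N m; "ee_pos": TCP position; "ee_rot": TCP orientation; "wrist_force": force on the tool from outside, world axes, zero at the start; "torque": the same for the moment, N m; "gripper_width": opening from 0.0 (shut) to 1.0 (fully open).
Only numpy, scipy, OpenCV 4.12 (cv2) and the standard library are available. Lean on these libraries where they do the work, as an engineer would, in place of code of your own. Each camera call takes 0.05 s, during which the arm holds its last target.

## Working session

There is one attempt and no reset: what is moved stays moved. The work goes in short steps, Python scripts to look and compute and a tool call to move; the robot and the scene stay as the last step left them, time stands still between calls to the robot, and variables do not carry over. Pictures are saved under pics/ and viewed, and the job is handed in when it is done.

Besides the shell and the picture viewer there is one more tool, called after "Emit:" as name(argument=value, ...) on one line, values as JSON. play_rows: Moves the arm, as the interface text tells. Its arguments: {"type":"object","properties":{"deltas":{"type":"array"},"claw":{"type":"number"}},"required":["deltas"]}

```bash
mkdir -p pics
cat > h.py <<'E'
import numpy as np, cv2
from plant import robot, viewer, hand_in
from scipy.spatial.transform import Rotation as R
def grab(n,tag):
    p,d=viewer.grab_frame(n); cv2.imwrite(f'pics/{tag}.png',p); np.save(f'pics/{tag}.npy',d); return p,d
def world(n,d,u,v):
    c=viewer.camera_info(n); K=np.array(c['mtx']);V=np.linalg.inv(np.array(c['view']))
    u=np.asarray(u,float);v=np.asarray(v,float)
    P=np.stack([(u-K[0,2])/K[0,0]*d,(v-K[1,2])/K[1,1]*d,d,np.ones_like(d)],-1)
    return (P@V.T)[...,:3]
def cloud(n,d):
    v,u=np.mgrid[0:400,0:640]; return world(n,d,u,v)
def proj(n,p):
    c=viewer.camera_info(n); K=np.array(c['mtx']);V=np.array(c['view'])
    q=V@np.r_[p,1]; q=K@q[:3]; return q[:2]/q[2]
E
python3 - <<'E'
from h import *
grab('scene','s0');grab('top','t0')
s=robot.sense(); print(s['time'],s['ee_pos'],s['ee_rot'],s['gripper_width'],robot.tcp_to_grasp)
w,x,y,z=s['ee_rot'];print(R.from_quat([x,y,z,w]).as_matrix().round(3))
for n in('scene','top'):print(viewer.camera_info(n))
E
```

```text
0.1 [0.19280034 0.59416211 0.23058618] [-0.69795939  0.69888585 -0.11053281  0.11042531] 1.0001289712126897 0.0187
[[ 0.951 -0.     0.309]
 [-0.309 -0.001  0.951]
 [ 0.    -1.    -0.001]]
{'mtx': array([[409.43541942,   0.        , 321.53971202],
       [  0.        , 409.43541942, 200.38216879],
       [  0.        ,   0.        ,   1.        ]]), 'view': array([[-0.4281262 ,  0.90345516,  0.0218342 ,  0.25619166],
       [ 0.60295556,  0.3035564 , -0.73776561, -0.2541839 ],
       [-0.67316606, -0.30269174, -0.67470376,  1.39950927],
       [ 0.        ,  0.        ,  0.        ,  1.        ]])}
{'mtx': array([[496.08800168,   0.        , 315.36624101],
       [  0.        , 496.08800168, 199.97061991],
       [  0.        ,   0.        ,   1.        ]]), 'view': array([[ 0.00615566, -0.99973198,  0.02231784, -0.07759888],
       [-0.98238302, -0.01021444, -0.18659921,  0.52800998],
       [ 0.18677716, -0.02077602, -0.9821826 ,  1.15074497],
       [ 0.        ,  0.        ,  0.        ,  1.        ]])}
```

View pics/s0.png

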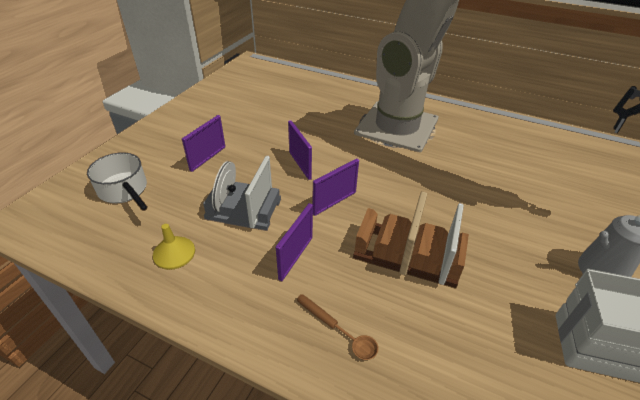

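View pics/t0.png

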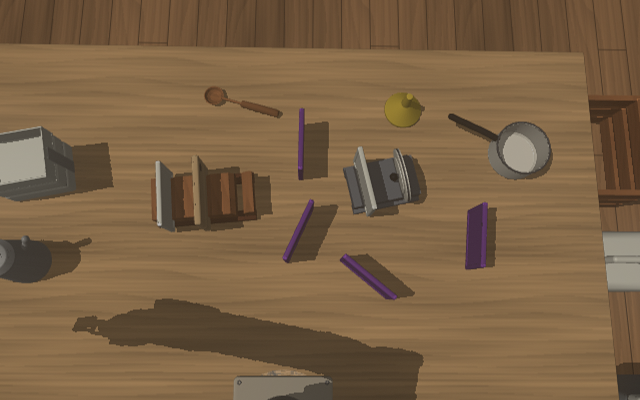

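The white rectangular plate at top (365,180) / scene (259,190) is the tin lid. The round pan lid is at top (404,176), and the purple plates are decoys. I'll confirm this and the rack in enlarged crops.

Run:
```python
from h import *
t=cv2.imread('pics/t0.png');s=cv2.imread('pics/s0.png')
a=cv2.resize(t[135:235,140:270],None,fx=4,fy=4,interpolation=2)[:, :400*2]
b=cv2.resize(t[135:235,330:430],None,fx=4,fy=4,interpolation=2)
cv2.imwrite('pics/c1.png',cv2.resize(np.hstack([a,b]),None,fx=.86,fy=.86))
a=cv2.resize(s[145:235,195:290],None,fx=4,fy=4,interpolation=2)
b=cv2.resize(s[190:290,345:475],None,fx=4,fy=3.6,interpolation=2)
cv2.imwrite('pics/c2.png',cv2.resize(np.hstack([a,b]),None,fx=.86,fy=.86))
d=np.load('pics/t0.npy');P=cloud('top',d)
for n,(r0,r1,c0,c1) in dict(stand=(140,220,340,425),rack=(150,235,145,262)).items():
    Q=P[r0:r1,c0:c1];Q=Q.reshape(-1,3)
    z=Q[:,2]; print(n,np.histogram(z,bins=np.arange(-.01,.16,.01)))
np.save('pics/P.npy',P)
# lid top points
for n,(r0,r1,c0,c1,zl) in dict(lid=(140,220,350,382,.105),other=(150,235,150,182,.105),board=(150,235,184,212,.11)).items():
    Q=P[r0:r1,c0:c1].reshape(-1,3);Q=Q[Q[:,2]>zl]
    r=cv2.minAreaRect((Q[:,:2]*1000).astype(np.float32)); print(n,len(Q),r,Q[:,2].max(),np.median(Q[:,2]))
```

```text
stand (array([1153, 2069,  273,  122,   96, 1419,  534,   71,  130,   78,   90,
         96,   92,  182,  348,    0]), array([-0.01,  0.  ,  0.01,  0.02,  0.03,  0.04,  0.05,  0.06,  0.07,
        0.08,  0.09,  0.1 ,  0.11,  0.12,  0.13,  0.14,  0.15]))
rack (array([1580, 2864,  383,  156,  133,  167,  391, 2044,  728,  124,  142,
        130,  110,  192,  741,   23]), array([-0.01,  0.  ,  0.01,  0.02,  0.03,  0.04,  0.05,  0.06,  0.07,
        0.08,  0.09,  0.1 ,  0.11,  0.12,  0.13,  0.14,  0.15]))
lid 397 ((459.509521484375, -149.7471923828125), (86.7232437133789, 360.6695556640625), 70.35292053222656) 1.2304997676940435 0.13096748857222207
other 481 ((415.28790283203125, 155.64308166503906), (452.0348205566406, 106.3626708984375), 48.19087219238281) 1.2304997676940435 0.13038175615508307
board 642 ((431.66156005859375, 114.24976348876953), (401.5606994628906, 96.64633178710938), 38.373817443847656) 1.2304997676940435 0.13565328648944108
```

View pics/c1.png

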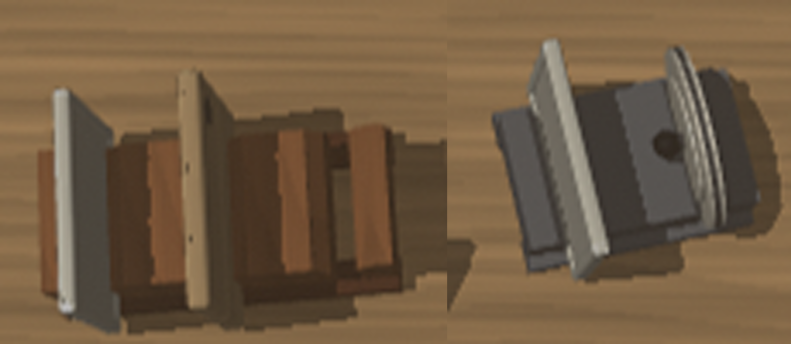

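View pics/c2.png

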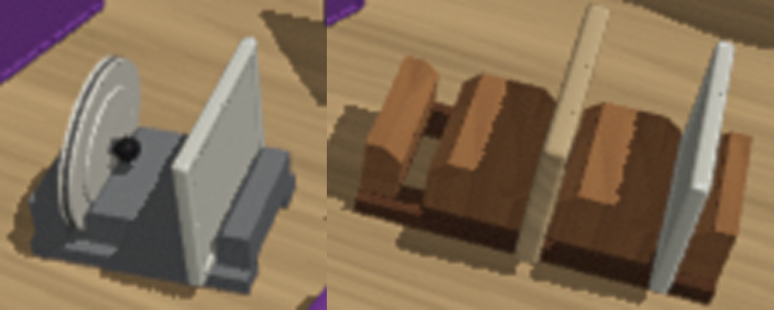

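The crops confirm it. The tin lid is the rectangular white plate (left in the stand), the round knobbed lid is on the right, and the free groove is the rack's rightmost one (top u≈238). Next I'll measure precisely.

```bash
cat > m.py <<'E'
from h import *
def rect(Q):
    r=cv2.minAreaRect((Q[:,:2]*1000).astype(np.float32));b=cv2.boxPoints(r);return np.round(r[0],1),np.round(r[1],1),round(r[2],1)
def fitv(Q):  # vertical-ish plane
    c=Q.mean(0);
    for _ in range(4):
        u,s,vt=np.linalg.svd(Q-Q.mean(0),full_matrices=False);n=vt[2];e=(Q-Q.mean(0))@n
        Q=Q[abs(e)<max(.0015,2*e.std())]
    return Q.mean(0).round(4),n.round(4),len(Q)
E
python3 - <<'E'
from m import *
P=np.load('pics/P.npy');d=np.load('pics/t0.npy')
PS=cloud('scene',np.load('pics/s0.npy'))
for n,(r0,r1,c0,c1,zl) in dict(lid=(140,220,350,382,.128),other=(150,235,150,182,.127),board=(150,235,184,212,.132)).items():
    Q=P[r0:r1,c0:c1].reshape(-1,3);Q=Q[(Q[:,2]>zl)&(Q[:,2]<.15)]
    print(n,len(Q),rect(Q),np.percentile(Q[:,2],[5,50,95]).round(4))
A=PS[150:260,190:290].reshape(-1,3)
# points by height in scene around stand in frame of lid
for n,box in dict(lid=(150,230,244,274),pan=(155,215,210,240),other=(200,285,440,468)).items():
    r0,r1,c0,c1=box;Q=PS[r0:r1,c0:c1].reshape(-1,3);Q=Q[(Q[:,2]>.062)&(Q[:,2]<.15)]
    print('scene',n,fitv(Q),Q[:,2].max(), rect(Q))
# rack pieces
Q=np.vstack([P[150:235,145:262].reshape(-1,3)]);Q=Q[(Q[:,2]>.055)&(Q[:,2]<.078)]
print('racktop',rect(Q))
Q2=PS[190:290,345:475].reshape(-1,3);Q2=Q2[(Q2[:,2]>.055)&(Q2[:,2]<.08)]
print('racktop scene',rect(Q2))
# row scans across free groove
for v in (180,190,197,204,210): print(v,[(u,*(P[v,u]*1000).round(0).astype(int)) for u in range(216,262,2)])
E
```

```text
lid 304 (array([ 569.7, -189.1]), array([149.7,  12.6]), 12.7) [0.1286 0.1315 0.1349]
other 347 (array([528.1, 281.3]), array([150.5,  13.1]), 5.2) [0.1281 0.1313 0.1345]
board 476 (array([535.1, 196.3]), array([158.9,  17.1]), 5.3) [0.1331 0.1365 0.14  ]
scene lid (array([ 0.5716, -0.184 ,  0.0996]), array([-2.175e-01,  9.761e-01,  6.000e-04]), 553) 0.1327163585406993 (array([ 570.2, -187.4]), array([149.5,  12.9]), 12.6)
scene pan (array([ 0.5979, -0.2702,  0.099 ]), array([ 0.1941, -0.9808,  0.0201]), 518) 0.1373279136438771 (array([ 587. , -266.8]), array([132. ,  32.2]), 8.9)
scene other (array([0.5406, 0.2941, 0.0978]), array([ 0.0477, -0.9275, -0.3708]), 741) 0.13340563551883167 (array([526.5, 289.9]), array([150.5,  61.3]), 12.8)
racktop (array([534.3, 196.9]), array([156.8, 241. ]), 5.6)
racktop scene (array([541.4, 199. ]), array([149.4, 244.9]), 9.0)
180 [(216, np.int64(571), np.int64(165), np.int64(71)), (218, np.int64(572), np.int64(161), np.int64(67)), (220, np.int64(572), np.int64(156), np.int64(68)), (222, np.int64(571), np.int64(150), np.int64(72)), (224, np.int64(57
[... 4898 characters left out ...]
34, np.int64(501), np.int64(121), np.int64(56)), (236, np.int64(502), np.int64(117), np.int64(51)), (238, np.int64(509), np.int64(118), np.int64(12)), (240, np.int64(508), np.int64(112), np.int64(17)), (242, np.int64(507), np.int64(107), np.int64(20)), (244, np.int64(501), np.int64(97), np.int64(58)), (246, np.int64(500), np.int64(92), np.int64(63)), (248, np.int64(500), np.int64(87), np.int64(67)), (250, np.int64(499), np.int64(82), np.int64(70)), (252, np.int64(499), np.int64(77), np.int64(74)), (254, np.int64(501), np.int64(73), np.int64(59)), (256, np.int64(511), np.int64(74), np.int64(3)), (258, np.int64(511), np.int64(69), np.int64(1)), (260, np.int64(511), np.int64(65), np.int64(-1))]
```

Run:
```python
from m import *
P=np.load('pics/P.npy');PS=cloud('scene',np.load('pics/s0.npy'))
for nm,Q in (('top',P[140:245,140:265]),('scene',PS[180:295,340:480])):
    Q=Q.reshape(-1,3)
    th=np.radians(5.25);o=np.array([.5433,.1118])
    X=np.array([np.cos(th),np.sin(th)]);Y=np.array([-np.sin(th),np.cos(th)])
    l=np.c_[(Q[:,:2]-o)@X,(Q[:,:2]-o)@Y,Q[:,2]]*1000
    for a,b in((-37,-22),(22,60),(105,145)):
        m=(l[:,2]>62)&(l[:,2]<76)&(l[:,1]>a)&(l[:,1]<b);q=l[m]
        print(nm,a,b,m.sum(),'x',np.percentile(q[:,0],[1,3,97,99]).round(1),'y',np.percentile(q[:,1],[1,99]).round(1),'z',np.median(q[:,2]).round(1))
        # x ends per yaw
        for xa in (-40,-20,0,20):
            k=q[(q[:,0]>xa)&(q[:,0]<xa+20)]
            print('   ',xa,np.percentile(k[:,1],[2,98]).round(1))
    # walls low in groove
    for zl,zh in((20,35),(35,52)):
        m=(l[:,2]>zl)&(l[:,2]<zh)&(abs(l[:,1])<15)&(abs(l[:,0])<45);print(nm,zl,np.percentile(l[m][:,1],[2,25,50,75,98]).round(1),m.sum())
```

```text
top -37 -22 223 x [-48.7 -47.   47.8  49.5] y [-34.6 -22.2] z 68.8
    -40 [-34.2 -22.2]
    -20 [-34.5 -22.6]
    0 [-34.6 -22.4]
    20 [-34.4 -23.1]
top 22 60 666 x [-49.1 -47.2  48.1  49.9] y [22.5 59.8] z 68.7
    -40 [22.8 58.7]
    -20 [23.7 59.8]
    0 [23.3 59.1]
    20 [22.3 58.4]
top 105 145 672 x [-49.3 -47.4  47.   49.5] y [107.3 144.7] z 69.0
    -40 [107.8 143.9]
    -20 [107.8 144.3]
    0 [108.3 144.1]
    20 [107.3 144.2]
top 20 [ 0.2  9.3  9.6  9.8 10.1] 32
top 35 [ 9.2  9.3  9.5  9.7 10.1] 28
scene -37 -22 159 x [-48.6 -47.4  49.9  50.3] y [-33.4 -22.2] z 67.6
    -40 [-33.5 -22.3]
    -20 [-33.4 -22.6]
    0 [-33.1 -22.8]
    20 [-33.  -22.4]
scene 22 60 542 x [-50.4 -47.7  49.5  50.4] y [22.4 59.6] z 67.6
    -40 [23.  59.3]
    -20 [23.4 59.1]
    0 [22.7 59.1]
    20 [22.8 58.9]
scene 105 145 613 x [-50.1 -47.8  49.3  50.5] y [105.5 144.6] z 67.5
    -40 [106.4 143.7]
    -20 [105.9 144. ]
    0 [106.5 144.3]
    20 [106. 144.]
scene 20 [-8.  -7.9 -7.8 -7.6 -7.3] 24
scene 35 [-8.  -7.8 -7.7 -7.6 -7.4] 27
```

```bash
cat > rel.py <<'E'
from h import *
def rel(pos,yawjaw,tilt_fix=True):
    """delta in tool axes to put TCP at pos, tool down, jaw axis at yaw (deg)"""
    s=robot.sense();w,x,y,z=s['ee_rot'];R0=R.from_quat([x,y,z,w])
    a=np.radians(yawjaw);zz=np.array([np.cos(a),np.sin(a),0]);yy=np.array([0,0,-1.]);xx=np.cross(yy,zz)
    R1=R.from_matrix(np.c_[xx,yy,zz]);
    t=R0.inv().apply(np.array(pos)-s['ee_pos']);r=(R0.inv()*R1).as_rotvec(degrees=True)
    return (t*1000).round(1),r.round(2)
def st():
    s=robot.sense();w,x,y,z=s['ee_rot'];M=R.from_quat([x,y,z,w]).as_matrix()
    print('t',s['time'],'p',np.round(s['ee_pos'],4),'jaw',np.degrees(np.arctan2(M[1,2],M[0,2])).round(2),'ydir',M[:,1].round(3),'F',np.round(s['wrist_force'],1),'w',round(s['gripper_width'],3),'q',np.round(s['joints'],2))
E
python3 - <<'E'
from rel import *
st();print(rel([.50,.35,.231],22))
E
```

```text
t 0.1 p [0.1928 0.5942 0.2306] jaw 72.02 ydir [-0.    -0.001 -1.   ] F [-0.1 -0.8 -0.7] w 1.0 q [-1.28  0.33 -0.06  1.46  0.02  1.35 -0.09]
(array([ 3.676e+02, -2.000e-01, -1.374e+02]), array([7.000e-02, 5.002e+01, 4.000e-02]))
```

Emit:
play_rows(deltas=[[0.046,0,-0.017,0,6.2,0],[0.092,0,-0.034,0,12.5,0],[0.138,0,-0.051,0,18.8,0],[0.184,0,-0.068,0,25,0],[0.23,0,-0.086,0,31.2,0],[0.276,0,-0.103,0,37.5,0],[0.322,0,-0.12,0,43.8,0],[0.368,0,-0.137,0,50,0]], claw=0)

```text
time: 0.9
ee_pos: [0.5017, 0.3487, 0.2306]
ee_rot: [-0.585, 0.586, -0.396, 0.397]
wrist_force: [0.3, 0.2, -0.2]
gripper_width: 0.499
```

Run:
```python
from rel import *
st();print(rel([.55,-.03,.231],-28))
```

```text
t 0.9 p [0.5017 0.3487 0.2306] jaw 21.77 ydir [-0.001 -0.001 -1.   ] F [ 0.3  0.2 -0.2] w 0.499 q [-0.89  0.3   0.26  1.51 -0.08  1.34 -0.24]
(array([ 3.696e+02,  1.000e-01, -9.560e+01]), array([3.000e-02, 4.977e+01, 8.000e-02]))
```

Emit:
play_rows(deltas=[[0.046,0,-0.012,0,6.2,0],[0.092,0,-0.024,0,12.5,0],[0.138,0,-0.036,0,18.8,0],[0.184,0,-0.048,0,25,0],[0.23,0,-0.06,0,31.2,0],[0.276,0,-0.072,0,37.5,0],[0.322,0,-0.084,0,43.8,0],[0.37,0,-0.096,0,50,0]])

```text
time: 1.7
ee_pos: [0.5495, -0.0321, 0.2311]
ee_rot: [-0.361, 0.362, -0.607, 0.608]
wrist_force: [0.7, 0.3, -1.2]
gripper_width: 0.499
```

Run:
```python
from rel import *
st();print(rel([.570,-.188,.20],-77.4))
```

```text
t 1.7 p [ 0.5495 -0.0321  0.2311] jaw -28.45 ydir [-0.001 -0.001 -1.   ] F [ 0.7  0.3 -1.2] w 0.499 q [-0.54  0.18  0.58  1.69 -0.1   1.31 -0.43]
(array([127.3,  31.2,  92.3]), array([-2.000e-02,  4.895e+01,  7.000e-02]))
```

Emit:
play_rows(deltas=[[0.016,0.004,0.0115,0,6.1,0],[0.032,0.008,0.023,0,12.2,0],[0.048,0.012,0.0346,0,18.4,0],[0.064,0.016,0.046,0,24.5,0],[0.08,0.02,0.058,0,30.6,0],[0.096,0.024,0.069,0,36.7,0],[0.112,0.028,0.081,0,43,0],[0.1273,0.031,0.0923,0,48.95,0]])

```text
time: 2.5
ee_pos: [0.5698, -0.1887, 0.1996]
ee_rot: [-0.075, 0.077, -0.703, 0.703]
wrist_force: [0.1, -0.7, 0.2]
gripper_width: 0.498
```

Run:
```python
from rel import *
st();print(rel([.570,-.188,.085],-77.4))
grab('scene','s1');grab('top','t1')
a=cv2.imread('pics/s1.png')[60:260,160:360];b=cv2.imread('pics/t1.png')[80:280,280:480]
cv2.imwrite('pics/c3.png',cv2.resize(np.hstack([a,b]),None,fx=2,fy=2))
```

```text
t 2.5 p [ 0.5698 -0.1887  0.1996] jaw -77.66 ydir [-0.001 -0.001 -1.   ] F [ 0.1 -0.7  0.2] w 0.498 q [-0.37  0.36  0.77  1.61 -0.26  1.28 -0.91]
(array([ -0.5, 114.6,  -0.7]), array([-0.03, -0.26,  0.09]))
```

View pics/c3.png

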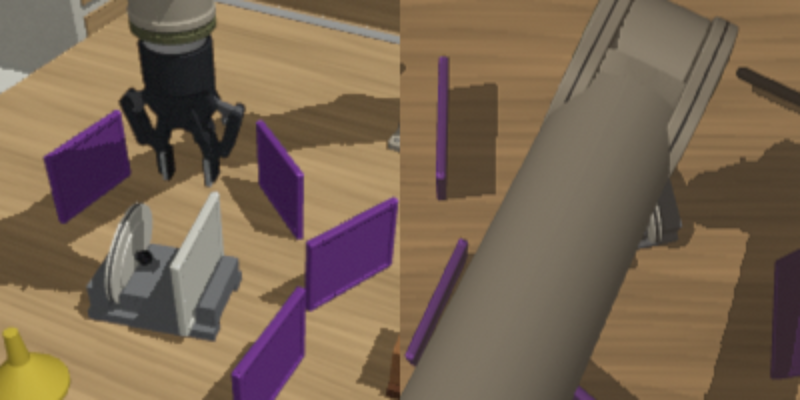

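The gripper is above the tin lid with its fingers straddling it (crop ≈ (190,175)), clear of the pan lid. I'll descend.

Emit:
play_rows(deltas=[[0,0.02,-0.0007,0,-0.26,0],[0,0.04,-0.0007,0,-0.26,0],[0,0.06,-0.0007,0,-0.26,0],[0,0.08,-0.0007,0,-0.26,0],[-0.0005,0.098,-0.0007,0,-0.26,0],[-0.0005,0.11,-0.0007,0,-0.26,0],[-0.0005,0.1146,-0.0007,0,-0.26,0],[-0.0005,0.1146,-0.0007,0,-0.26,0]])

```text
time: 3.4
ee_pos: [0.5691, -0.19, 0.0847]
ee_rot: [-0.076, 0.078, -0.702, 0.704]
wrist_force: [0.2, 0.2, 0.5]
gripper_width: 0.503
```

Run:
```python
from rel import *
st();print(rel([.570,-.188,.085],-77.4))
grab('scene','s2')
a=cv2.imread('pics/s2.png')[100:250,180:330]
cv2.imwrite('pics/c4.png',cv2.resize(a,None,fx=4,fy=4))
```

```text
t 3.4 p [ 0.5691 -0.19    0.0847] jaw -77.46 ydir [-0.003 -0.002 -1.   ] F [0.2 0.2 0.5] w 0.503 q [-0.32  0.48  0.71  1.72 -0.35  1.07 -0.84]
(array([-1.3, -0.4, -1.7]), array([-0.09, -0.06,  0.19]))
```

View pics/c4.png

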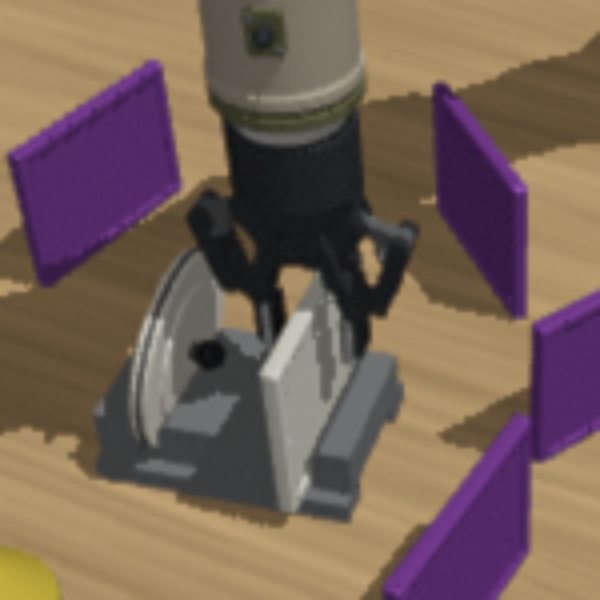

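The pads straddle the lid near its middle. I'll make a small centring correction and then close.

Emit:
play_rows(deltas=[[-0.001,0,-0.0015,0,0,0.1],[-0.001,0,-0.0015,0,0,0.1],[-0.001,0,-0.0015,0,0,0.1]])

```text
time: 3.75
ee_pos: [0.5704, -0.1885, 0.0858]
ee_rot: [-0.077, 0.077, -0.702, 0.704]
wrist_force: [-0.3, 0.4, -0.4]
gripper_width: 0.499
```

Emit:
play_rows(deltas=[[0,0,0,0,0,0],[0,0,0,0,0,0],[0,0,0,0,0,0],[0,0,0,0,0,0],[0,0,0,0,0,0],[0,0,0,0,0,0]], claw=-1)

```text
time: 4.35
ee_pos: [0.5706, -0.1886, 0.0861]
ee_rot: [-0.078, 0.077, -0.702, 0.704]
wrist_force: [0.5, 0.2, 5.1]
gripper_width: 0.132
```

Run:
```python
from rel import *
st()
```

```text
t 4.35 p [ 0.5706 -0.1886  0.0861] jaw -77.47 ydir [ 0.001 -0.002 -1.   ] F [0.5 0.2 5.1] w 0.132 q [-0.32  0.48  0.71  1.72 -0.35  1.07 -0.84]
```

Gripped (11.2 mm). I'll lift straight up.

Emit:
play_rows(deltas=[[0,-0.005,0,0,0,0],[0,-0.015,0,0,0,0],[0,-0.03,0,0,0,0],[0,-0.05,0,0,0,0],[0,-0.075,0,0,0,0],[0,-0.1,0,0,0,0],[0,-0.13,0,0,0,0],[0,-0.16,0,0,0,0]])

```text
time: 5.15
ee_pos: [0.57, -0.1884, 0.2484]
ee_rot: [-0.078, 0.076, -0.702, 0.704]
wrist_force: [0.4, -0.1, -1.8]
gripper_width: 0.131
```

Run:
```python
from rel import *
st();print(rel([.545,.1123,.246],-84.75))
grab('scene','s3')
a=cv2.imread('pics/s3.png')[30:260,140:440]
cv2.imwrite('pics/c5.png',cv2.resize(a,None,fx=2.5,fy=2.5))
```

```text
t 5.15 p [ 0.57   -0.1884  0.2484] jaw -77.49 ydir [ 0.002 -0.002 -1.   ] F [ 0.4 -0.1 -1.8] w 0.131 q [-0.38  0.32  0.79  1.54 -0.23  1.37 -0.93]
(array([ -40.7,    1.7, -299. ]), array([-0.14,  7.26, -0.08]))
```

View pics/c5.png

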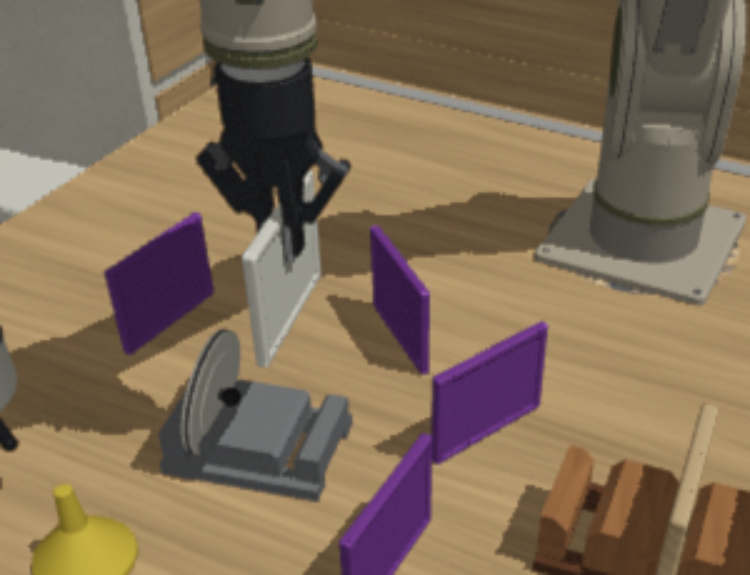

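Emit:
play_rows(deltas=[[-0.001,0,-0.008,0,0.2,0],[-0.003,0,-0.024,0,0.6,0],[-0.006,0,-0.045,0,1.1,0],[-0.009,0,-0.068,0,1.7,0],[-0.0125,0,-0.092,0,2.2,0],[-0.016,0,-0.116,0,2.8,0],[-0.019,0,-0.14,0,3.4,0],[-0.0222,0,-0.163,0,4,0]])

```text
time: 6.0
ee_pos: [0.5576, -0.0238, 0.2529]
ee_rot: [-0.055, 0.05, -0.704, 0.706]
wrist_force: [0.4, 0.3, -2.2]
gripper_width: 0.129
```

Run:
```python
from rel import *
st();print(rel([.543,.1123,.246],-84.75))
```

```text
t 6.0 p [ 0.5576 -0.0238  0.2529] jaw -81.51 ydir [ 0.008 -0.003 -1.   ] F [ 0.4  0.3 -2.2] w 0.129 q [-0.67  0.19  0.73  1.65 -0.12  1.35 -1.35]
(array([  -5.6,    6.4, -136.8]), array([-0.22,  3.24, -0.41]))
```

Emit:
play_rows(deltas=[[-0.001,0.001,-0.022,0,0.6,-0.1],[-0.002,0.002,-0.044,-0.1,1.1,-0.2],[-0.003,0.003,-0.066,-0.1,1.7,-0.2],[-0.004,0.004,-0.088,-0.1,2.2,-0.3],[-0.005,0.005,-0.108,-0.2,2.7,-0.4],[-0.0055,0.006,-0.123,-0.2,3,-0.4],[-0.0056,0.0064,-0.133,-0.2,3.2,-0.4],[-0.0056,0.0064,-0.1368,-0.2,3.24,-0.4]])

```text
time: 6.8
ee_pos: [0.5424, 0.1135, 0.2458]
ee_rot: [-0.033, 0.033, -0.706, 0.706]
wrist_force: [0.7, -0.7, -1.2]
gripper_width: 0.128
```

Emit:
play_rows(deltas=[[0,0,0,0,0,0],[0,0,0,0,0,0]])

```text
time: 7.0
ee_pos: [0.5424, 0.1128, 0.2458]
ee_rot: [-0.032, 0.033, -0.706, 0.707]
wrist_force: [0.2, -0.7, -2.2]
gripper_width: 0.131
```

Run:
```python
from m import *
from rel import *
st();print(rel([.543,.1123,.246],-84.75))
p,d=grab('scene','s4');grab('top','t4')
print('tip',proj('scene',robot.sense()['ee_pos']),proj('top',robot.sense()['ee_pos']))
a=cv2.imread('pics/s4.png')[100:300,300:500];b=cv2.imread('pics/t4.png')[100:300,130:330]
cv2.imwrite('pics/c6.png',cv2.resize(np.hstack([a,b]),None,fx=2,fy=2))
```

```text
t 7.0 p [0.5424 0.1128 0.2458] jaw -84.72 ydir [-0.    -0.001 -1.   ] F [ 0.2 -0.7 -2.2] w 0.131 q [-0.85  0.18  0.64  1.66 -0.11  1.34 -1.67]
(array([-0.5, -0.2,  0.5]), array([-0.03,  0.03,  0.02]))
tip [385.83266091 163.93307347] [226.14360995 174.39010022]
```

View pics/c6.png

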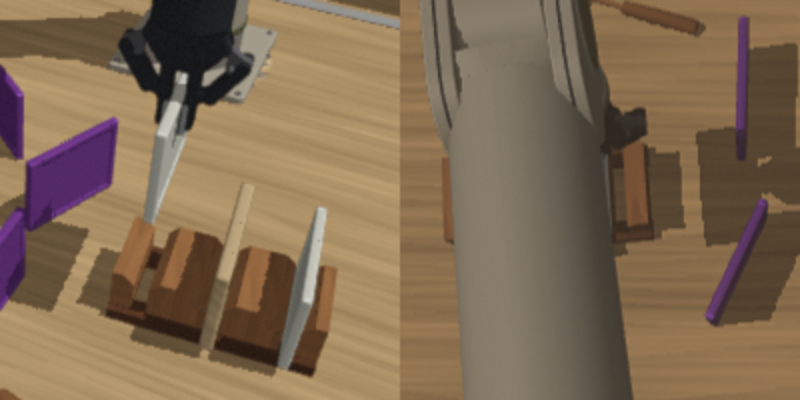

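The lid is above the free groove. I'll measure the held lid's plane, tilt and bottom edge from the scene depth.

```bash
cat > held.py <<'E'
from m import *
def held(tag,rows,cols,zlo):
    th=np.radians(5.25);o=np.array([.5433,.1123]);X=np.array([np.cos(th),np.sin(th)]);Y=np.array([-np.sin(th),np.cos(th)])
    Q=cloud('scene',np.load(f'pics/{tag}.npy'))[rows[0]:rows[1],cols[0]:cols[1]].reshape(-1,3)
    l=np.c_[(Q[:,:2]-o)@X,(Q[:,:2]-o)@Y,Q[:,2]]*1000
    l=l[(abs(l[:,1])<16)&(abs(l[:,0])<95)&(l[:,2]>zlo)]
    print('n',len(l),'x',np.percentile(l[:,0],[.5,2,98,99.5]).round(1),'y',np.percentile(l[:,1],[2,25,50,75,98]).round(1),'z',np.percentile(l[:,2],[.5,2,98,99.5]).round(1))
    for y0 in range(-14,15,2):
        m=(l[:,1]>=y0)&(l[:,1]<y0+2);print(y0,m.sum(),end='; ')
    print()
    return l
E
python3 - <<'E'
from held import *
l=held('s4',(130,220),(360,405),150)
f=l[(l[:,1]<0)]  # try both faces
for nm,f in(('neg',l[l[:,1]<0]),('pos',l[l[:,1]>0])):
    f=f[(abs(f[:,0])<70)]
    if len(f)>30:
        c,n,k=fitv(f/1000);print(nm,c*1000,n,k)
# bottom edge: min z per x; end edges: x min/max per z
for x in range(-80,80,20):
    k=l[(l[:,0]>=x)&(l[:,0]<x+20)]
    if len(k)>5:print('x',x,len(k),'zmin/max',np.percentile(k[:,2],[1,99]).round(1),'y',np.median(k[:,1]).round(1))
for z in range(170,300,15):
    k=l[(l[:,2]>=z)&(l[:,2]<z+15)]
    if len(k)>5:print('z',z,len(k),'x',np.percentile(k[:,0],[1,99]).round(1),'y',np.percentile(k[:,1],[5,50,95]).round(1))
E
```

```text
n 1086 x [-67.7 -46.2  72.7  73.3] y [-14.7  -2.2   4.    6.   14.9] z [179.4 182.3 333.7 338. ]
-14 35; -12 27; -10 29; -8 47; -6 32; -4 77; -2 88; 0 91; 2 80; 4 279; 6 111; 8 38; 10 38; 12 45; 14 36; 
neg [ 15.6  -7.6 295.8] [ 0.0552 -0.9985 -0.007 ] 277
pos [ 17.6   5.9 248.1] [ 0.0121  0.9996 -0.0242] 452
x -80 11 zmin/max [180.3 192.4] y 5.7
x -60 16 zmin/max [178.1 201.9] y 4.7
x -40 37 zmin/max [181.2 291.1] y 4.1
x -20 84 zmin/max [179.8 304.5] y 4.1
x 0 465 zmin/max [184.2 338.2] y 4.3
x 20 95 zmin/max [182.5 291.5] y 4.3
x 40 70 zmin/max [180.2 291.5] y 4.3
x 60 308 zmin/max [179.6 291.2] y 1.6
z 170 76 x [-68.6  73.3] y [-0.6  5.7  7. ]
z 185 79 x [-71.3  72.7] y [-3.4  4.3  6.6]
z 200 72 x [-41.1  73. ] y [-3.4  4.2  6.4]
z 215 61 x [-23.  73.] y [-3.2  4.3  6.5]
z 230 61 x [-9.1 73.1] y [-3.   4.2  6.6]
z 245 90 x [-1.6 73.5] y [-13.5   4.3  13.3]
z 260 108 x [-0.3 73.3] y [-13.9   4.3  14.3]
z 275 190 x [-24.9  72.7] y [-11.6   2.2  12.1]
z 290 173 x [-32.9  69.2] y [-13.9  -0.3  13.5]
```

Emit:
play_rows(deltas=[[-0.001,0.008,0,0,0,0],[-0.0015,0.024,0,0,0,0],[-0.0015,0.042,0,0,0,0],[-0.0015,0.06,0,0,0,0],[-0.0015,0.078,0,0,0,0],[-0.0015,0.09,0,0,0,0],[-0.0015,0.096,0,0,0,0],[-0.0015,0.098,0,0,0,0]])

```text
time: 7.9
ee_pos: [0.5439, 0.1124, 0.1474]
ee_rot: [-0.032, 0.033, -0.706, 0.707]
wrist_force: [0.0, 0.0, -1.3]
gripper_width: 0.137
```

Emit:
play_rows(deltas=[[0,0,0,0,0,0],[0,0,0,0,0,0]])

```text
time: 8.1
ee_pos: [0.5443, 0.1125, 0.148]
ee_rot: [-0.032, 0.032, -0.706, 0.707]
wrist_force: [-0.2, 0.6, -1.3]
gripper_width: 0.138
```

Run:
```python
from held import *
from rel import *
st();print(rel([.544,.1123,.0861],-84.75))
grab('scene','s5')
l=held('s5',(150,270),(345,410),76)
k=l[(l[:,0]>70)];print(np.percentile(k[:,1],[2,50,98]))
for z in range(75,200,12):
    k=l[(l[:,2]>=z)&(l[:,2]<z+12)]
    if len(k)>5:print('z',z,len(k),'x',np.percentile(k[:,0],[1,99]).round(1),'y',np.percentile(k[:,1],[5,50,95]).round(1))
a=cv2.imread('pics/s5.png')[120:290,330:480]
cv2.imwrite('pics/c7.png',cv2.resize(a,None,fx=3.5,fy=3.5))
```

```text
t 8.1 p [0.5443 0.1125 0.148 ] jaw -84.76 ydir [ 0.    -0.001 -1.   ] F [-0.2  0.6 -1.3] w 0.138 q [-0.82  0.27  0.63  1.78 -0.17  1.14 -1.62]
(array([ 0.4, 61.9,  0.1]), array([-0.03, -0.01, -0.01]))
n 1231 x [-51.8 -25.2  74.3  75.1] y [-14.9  -3.8   2.8   6.   15.1] z [ 82.4  84.7 303.2 306. ]
-14 44; -12 46; -10 45; -8 59; -6 62; -4 90; -2 94; 0 91; 2 188; 4 157; 6 92; 8 48; 10 58; 12 56; 14 54; 
[-4.9480712  0.9218246  6.3034142]
z 75 54 x [-65.5  73.9] y [-1.3  5.4  6.4]
z 87 61 x [-55.7  74.1] y [-3.5  3.9  6.1]
z 99 43 x [-34.4  75.1] y [-3.8  3.7  5.7]
z 111 39 x [-16.8  75.3] y [-4.5  3.8  6. ]
z 123 37 x [-11.6  75. ] y [-3.1  3.8  6.1]
z 135 39 x [ 1.  75.1] y [-4.6  3.8  6. ]
z 147 58 x [-0.8 75.2] y [-13.5   3.8  12.6]
z 159 72 x [ 1.  74.7] y [-13.6   3.9  14.5]
z 171 62 x [ 5.3 75. ] y [-13.8   2.5  14.2]
z 183 226 x [-23.4  74.2] y [-8.5  0.4  8.4]
z 195 44 x [-9.  15.6] y [-15.1  -7.7  14.2]
```

View pics/c7.png

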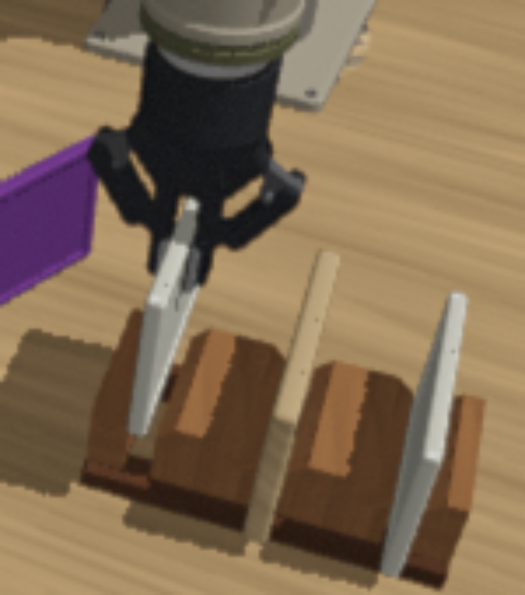

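The lid hangs straight and centred over the groove: end-face centre at +0.7 mm, the same as the groove centre in this camera. I'll lower it.

Emit:
play_rows(deltas=[[0,0.006,0,0,0,0],[0,0.014,0,0,0,0],[0,0.022,0,0,0,0],[0,0.03,0,0,0,0],[0,0.038,0,0,0,0],[0,0.045,0,0,0,0],[0,0.051,0,0,0,0],[0,0.054,0,0,0,0]])

```text
time: 8.95
ee_pos: [0.5441, 0.1124, 0.0933]
ee_rot: [-0.032, 0.032, -0.706, 0.707]
wrist_force: [1.2, 0.9, -2.1]
gripper_width: 0.136
```

Emit:
play_rows(deltas=[[0,0.001,0,0,0,0],[0,0.002,0,0,0,0],[0,0.003,0,0,0,0],[0,0.004,0,0,0,0],[0,0.005,0,0,0,0]])

```text
time: 9.45
ee_pos: [0.5442, 0.1124, 0.0884]
ee_rot: [-0.032, 0.032, -0.706, 0.707]
wrist_force: [0.6, 0.6, -1.0]
gripper_width: 0.134
```

Run:
```python
from rel import *
st()
```

```text
t 9.45 p [0.5442 0.1124 0.0884] jaw -84.76 ydir [-0.    -0.001 -1.   ] F [ 0.6  0.6 -1. ] w 0.134 q [-0.8   0.35  0.6   1.84 -0.23  1.03 -1.58]
```

No contact yet, with about 2 mm to go. I'll feel for the floor.

Emit:
play_rows(deltas=[[0,0.0005,0,0,0,0],[0,0.001,0,0,0,0],[0,0.0015,0,0,0,0],[0,0.002,0,0,0,0],[0,0.002,0,0,0,0]])

```text
time: 9.95
ee_pos: [0.5442, 0.1124, 0.0863]
ee_rot: [-0.032, 0.032, -0.706, 0.707]
wrist_force: [-1.0, 0.6, -1.8]
gripper_width: 0.133
```

Emit:
play_rows(deltas=[[0,0.0005,0,0,0,0],[0,0.001,0,0,0,0],[0,0.001,0,0,0,0]])

```text
time: 10.25
ee_pos: [0.5442, 0.1125, 0.0861]
ee_rot: [-0.032, 0.032, -0.706, 0.706]
wrist_force: [-4.6, -1.4, 8.1]
gripper_width: 0.134
```

Contact came at the expected height: 8 N up at TCP z 0.0861. I'll check the seating before releasing.

Run:
```python
from held import *
from rel import *
st()
grab('scene','s6')
l=held('s6',(180,290),(345,415),20)
a=cv2.imread('pics/s6.png')[150:300,335:480]
cv2.imwrite('pics/c8.png',cv2.resize(a,None,fx=4,fy=4))
```

```text
t 10.25 p [0.5442 0.1125 0.0861] jaw -84.77 ydir [-0. -0. -1.] F [-4.6 -1.4  8.1] w 0.134 q [-0.79  0.35  0.6   1.84 -0.23  1.02 -1.58]
n 1120 x [-41.8 -22.2  74.   74.7] y [-15.3  -4.4   3.2   6.5  15.3] z [ 21.3  23.3 230.  234. ]
-14 47; -12 53; -10 36; -8 46; -6 58; -4 71; -2 76; 0 76; 2 151; 4 133; 6 61; 8 43; 10 69; 12 72; 14 72;
```

View pics/c8.png

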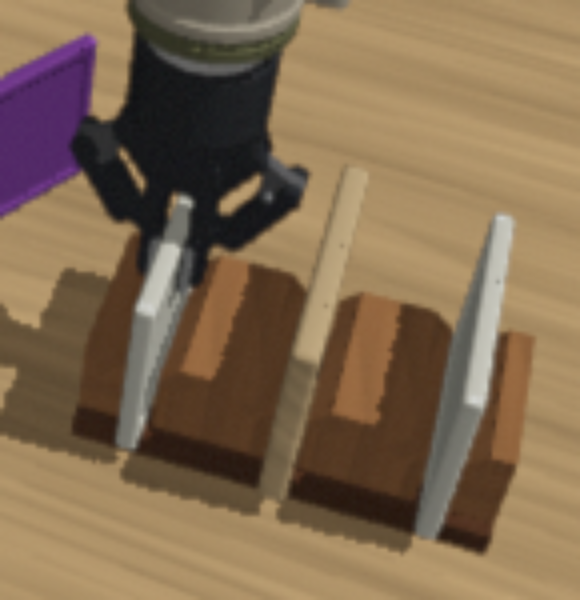

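Seated at the same level as the neighbouring lid. I'll release and retreat straight up.

Emit:
play_rows(deltas=[[0,0,0,0,0,0],[0,0,0,0,0,0],[0,0,0,0,0,0],[0,0,0,0,0,0],[0,0,0,0,0,0]], claw=0)

```text
time: 10.8
ee_pos: [0.5442, 0.1124, 0.086]
ee_rot: [-0.032, 0.032, -0.706, 0.706]
wrist_force: [-0.0, -0.9, -0.6]
gripper_width: 0.499
```

Emit:
play_rows(deltas=[[0,-0.006,0,0,0,0],[0,-0.016,0,0,0,0],[0,-0.03,0,0,0,0],[0,-0.05,0,0,0,0],[0,-0.075,0,0,0,0],[0,-0.1,0,0,0,0],[0,-0.13,0,0,0,0],[0,-0.16,0,0,0,0]])

```text
time: 11.6
ee_pos: [0.5442, 0.1122, 0.2485]
ee_rot: [0.032, -0.032, 0.706, -0.706]
wrist_force: [0.8, -0.6, -0.2]
gripper_width: 0.504
```

Emit:
play_rows(deltas=[[0.03,0,0,0,0,0],[0.06,0,0,0,0,0],[0.09,0,0,0,0,0],[0.12,0,0,0,0,0]])

```text
time: 12.0
ee_pos: [0.4238, 0.1008, 0.2495]
ee_rot: [0.033, -0.031, 0.707, -0.706]
wrist_force: [0.5, 1.1, 0.2]
gripper_width: 0.505
```

Run:
```python
from held import *
from rel import *
st()
grab('scene','s7');grab('top','t7')
l=held('s7',(180,290),(345,415),72)
PT=cloud('top',np.load('pics/t7.npy'));PS=cloud('scene',np.load('pics/s7.npy'))
Q=PS[180:290,345:415].reshape(-1,3);
th=np.radians(5.25);Y=np.array([-np.sin(th),np.cos(th)])
m=(Q[:,2]>.11)&(Q[:,2]<.14)&(abs((Q[:,:2]-[.5433,.1123])@Y)<.02);print(rect(Q[m]),np.percentile(Q[m][:,2],[50,99]))
Q=PS[155:215,210:240].reshape(-1,3);Q=Q[(Q[:,2]>.062)&(Q[:,2]<.15)];print('pan',fitv(Q))
a=cv2.imread('pics/s7.png')[100:300,180:480]
cv2.imwrite('pics/c9.png',cv2.resize(a,None,fx=2.6,fy=2.6))
```

```text
t 12.0 p [0.4238 0.1008 0.2495] jaw -84.83 ydir [ 0.002  0.001 -1.   ] F [0.5 1.1 0.2] w 0.505 q [-0.95 -0.16  0.56  1.93  0.09  1.35 -1.9 ]
n 451 x [-74.  -70.9  74.1  74.4] y [-5.2 -1.3  2.7  4.2  6.4] z [ 73.1  74.3 132.1 133.2]
-14 0; -12 0; -10 0; -8 0; -6 34; -4 58; -2 58; 0 56; 2 111; 4 98; 6 36; 8 0; 10 0; 12 0; 14 0; 
(array([542.1, 112.7]), array([150.8,  12.4]), 5.3) [0.12987918 0.13301792]
pan (array([ 0.5991, -0.2678,  0.0997]), array([-0.1876,  0.9814, -0.0396]), 491)
```

View pics/c9.png

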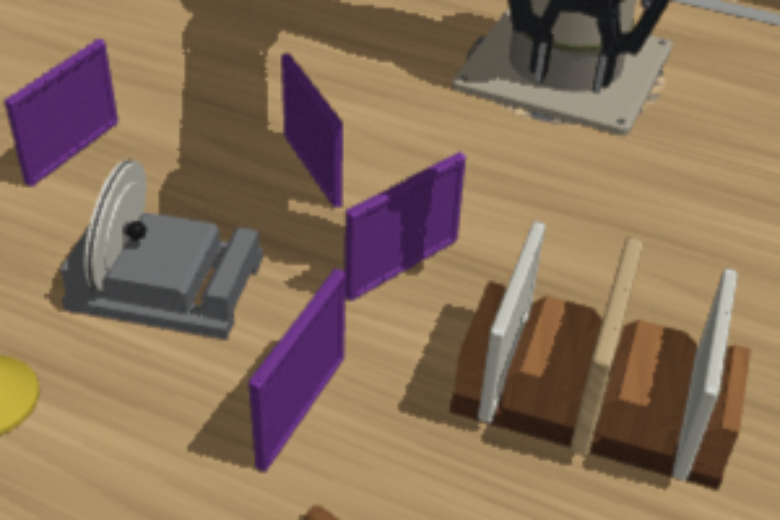

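Run:
```python
from h import *
a=cv2.imread('pics/s0.png').astype(int);b=cv2.imread('pics/s7.png').astype(int)
print(abs(a-b)[155:215,212:240].mean(),abs(a-b)[200:285,440:468].mean(),abs(a-b)[300:350,300:380].mean())
hand_in()
```

```text
10.926190476190476 3.173109243697479 2.404
the job is handed in; nothing more can be done
```

Run:
```python
import cv2,numpy as np
f=lambda n:cv2.resize(cv2.imread(f'pics/{n}.png')[150:235,200:290],None,fx=4,fy=4)
cv2.imwrite('pics/c10.png',cv2.resize(np.hstack([f('s0'),f('s7')]),None,fx=1.1,fy=1.1))
```

```text
(no output)
```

View pics/c10.png

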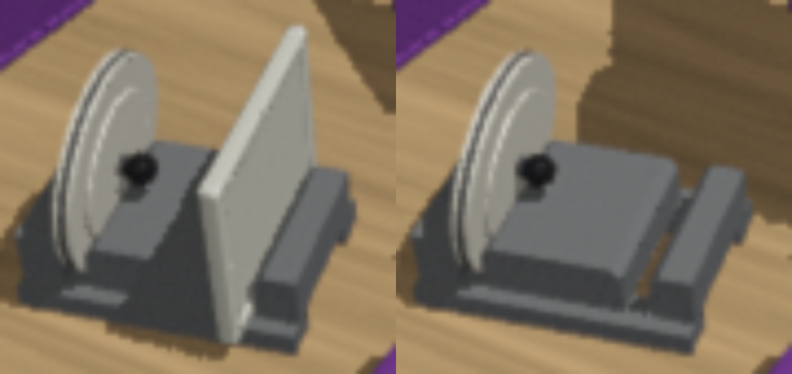

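The tin lid now stands in the rack's free groove, fully down and let go, and I handed the job in at about 12 s of the 48 s allowed. I gripped it by its top edge, lifted it straight out of the grey stand, and lowered it upright until it touched the groove floor (about 8 N). Then I opened the gripper and backed away.

**Last checks on the lid:**
- Its centre is about 1 mm from the groove's centre, both along and across.
- It is turned 5.3°, against about 5.25° for the rack.
- Its top is at about 132 mm, where 131 mm means fully seated.

**Bystanders:**
- **Tin lid already in the rack:** it looks unchanged in the pictures.
- **Pan lid:** two checks disagreed. The plane fit shifted by about 2 mm and 1° of lean, and the pixel difference there was higher than elsewhere (10.9, against 2–3). A before-and-after crop, viewed only after handing in, shows it standing as it was. The differences are probably shadow and knob points in the fit, but I did not settle that.

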